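Set the embossing depth by clicks and stamp the photo book

ROBOT

A 6-joint arm with a two-finger parallel gripper is mounted at the origin on the work surface. World frame = base frame: x ahead of the robot, y to its left, z up, the work surface at z = 0. Lengths are in m, angles in rad, forces in N, time in s.
With the tool pointing down it reaches from about 0.275 to 0.875 m from the base axis. Payload 12.5 kg.
Tool frame: the origin (TCP) lies at the very end of the fingers, on their centre line; the grasp point (between the pads) lies 19 mm behind it; x points along the fingers, y is the direction in which the jaws open and shut, and the axes are right-handed (so a half turn about x gives the same grasp; the last joint's range is limited). The gripper opens to 85 mm and grips with 20 to 120 N. Pads are 22 mm wide; open, the fingers measure 114 mm over their backs; the gripper's body (76 mm by 85 mm) begins 54 mm behind the grasp point. The pads swing forward as they close: fully open they stand 13 mm farther back than shut.
Start: joints at [1.086, 0.351, 1.652, -0, 1.139, -0.085], TCP at [0.214, 0.507, 0.231] pointing down, gripper open.
Joint ranges: [-2.75, 2.75], [-0.79, 2.1], [0.01, 2.65], [-1.57, 4.71], [0.07, 3.14], [-2.87, 2.87]. Speed limits (rad/s): [2.22, 2.22, 2.79, 3.14, 3.14, 3.14].

INTERFACE

Orientations are given as a 3x3 rotation matrix whose columns are the frame's x, y, z axes.
In Python, from bench import manip gives the robot as it stands. Calls block until the motion is done:
- manip.move_ptp(position, orientation): joint-space move of the TCP to a pose.
- manip.move_l(position, attitude=None, max_speed=0.15): straight line of the TCP; attitude=None keeps the orientation; max_speed is the mean speed in m/s.
- manip.move_j(angles): joint-space move.
- manip.set_gripper(opening, effort=None): opening from 0.0 (shut) to 1.0 (fully open); effort is the grip in N (None keeps the last); returns when the fingers have stopped.
- manip.dwell(seconds).
- manip.inverse_kinematics(position, orientation): joint angles nearest the present ones, or None.
- manip.grab_frame(name): name is "side" or "top"; returns (picture, depth): 480x640x3 uint8, red, green, blue; 480x640 float32, m along the optical axis (not along the pixel's ray), 0 where there is no reading.
- manip.get_calibration(name): a dict with "camera_matrix" (3x3 intrinsics, pixels), "R" (3x3) and "t" (3): a world point X has camera coordinates R X + t. Camera axes: x right, y down, z forward; pixel columns grow to the right and rows downward; lengths in m; the calibration is good to about 2 mm. A picture is of the moment at which its call begins. get_calibration takes no time and is no camera call.
A pose or a line that the arm cannot do raises manip.Unreachable and nothing moves.
- manip.sign_off(): hands the job in, once; it reports no verdict.
Trained networks look in the newest picture that a camera, given by its name, has taken for a name from the list of things; names that differ only in an ending like _2 or _b are one class to them, and where a whole thing is asked for, a point or a joint stands for the part that bears it (a point fixed in the world has none). Each returns a list of dicts, best first, with "confidence" (0 to 1); they miss things now and then, are a little off and sometimes report something else, mostly with a low value. They report only what shows in the picture. A call takes as long as a camera call. They do not tell look-alikes from the thing itself.
- manip.look_for(camera, name): "at" ([x, y, z] in m, in world coordinates, good to about 4 mm: the middle of the surface that is visible of it).
Readings, each from a call of its own:
- manip.current_time(): time.
- manip.current_qpos(): joint angles.
- manip.current_joint_vel(): joint speeds.
- manip.current_joint_torque(): joint torques, N m.
- manip.current_ee_pos(): TCP position.
- manip.current_tcp_rot(): TCP orientation.
- manip.current_force(): force on the tool from outside, world axes, zero at the start.
- manip.current_ft_torque(): the same for the moment, N m.
- manip.current_grip_width(): opening from 0.0 (shut) to 1.0 (fully open).
Only numpy, scipy, OpenCV 4.12 (cv2) and the standard library are available. Lean on these libraries where they do the work, as an engineer would, in place of code of your own. Each camera call takes 0.05 s, during which the arm holds its last target.

TASK

Set up the embossing press and stamp the black photo book. First turn the depth dial by its red finger peg anticlockwise right back to its end stop, then exactly five clicks clockwise; next slide the book along the bed until it lies flush against both the back fence and the red side guide, and last press the red-handled lever all the way down, hold it there for half a second and let it spring back up. Never lift the book off the bed, and leave the loose things around alone.

Things in the scene. Friction and masses are not known exactly. Their poses are not given: they have to be found in the camera images.
- press: Grey bench embossing press, fixed. Origin: on the table, under the bed; x points to the back fence, y to the lever side, z up; it varies in x, y and yaw. Offsets given as (x, y, z) elsewhere are in this frame, mm. Base plate 320 x 500 x 12. Aluminium bed: top at z 30, x -130 to 105, y -130 to 125. Black dial housing: x -75 to 35, y -247 to -143, top at z 42.
- bed_corner (a point): Inner corner where the faces of back fence and side guide meet, at bed-top height: (105, 100, 30); axes as the press. The fence, along the whole bed, is 8 mm high. The guide, a red strip from x -30 to 105, is 10 mm high.
- press_head (a point): Centre of the top of the low press head, (122, 15, 94). The head overhangs the bed from x 65 to 180, y -45 to 75; its underside is 24 mm above the bed.
- dial_axis (a point): Point on the dial's upright axis at the top of its disc: (-20, -195, 54) in the press frame.
- dial (a joint): Depth dial, rad: 0 at its end stop (fully anticlockwise seen from above), growing clockwise to 4.19 at the other stop. Click stops every 24 degrees (0.419 rad), one at 0; it starts at one of 1 to 7. Passing a click takes about 0.1 N m (3 N at the peg), then it snaps on by itself to the next; let go, it settles at the nearest. White ticks mark the stops, a red one the end stop.
- dial_peg (a point): Upright red finger peg on the aluminium dial (disc 84 mm across): 10 mm in diameter, from z 54 to 92, 32 mm from the dial's axis; it can be pushed sideways. The point is on the peg's axis at its top. At dial angle q it stands, in the press frame, in the direction (200 degrees - q) from the dial's axis, anticlockwise from the press's x axis.
- book: Black hardback photo book with a red spine, 130 (x) x 150 (y) x 14 mm, about 0.3 kg, flat on the bed. Origin: centre of its underside; x roughly along the press's x, z up. Flush in the corner its origin is 65 mm (x) and 75 mm (y) short of bed_corner. It starts 35 to 60 mm short of the fence and 25 to 45 mm short of the guide, turned up to 0.15 rad.
- lever (a joint): Press lever angle, rad: 0 raised (rest), 0.55 fully down at its stop. A spring lifts it back: about 3.5 N at the handle when raised, 8.5 N when down.
- lever_grip (a point): Middle of the lever's red handle, a level bar along the press's y, 84 mm long and 22 mm in diameter. It lies 180 mm from the hinge, which runs along the press's y through (140, 185, 85) in the press frame. Raised: (-18, 185, 171); fully down: (-40, 185, 76).
- loupe: Bystander: black loupe, 48 mm across, 42 high, standing on top of the press head. Origin: centre of its underside.
- marker: Bystander: black and red marker, 130 long, 11 thick, lying on the table in front of the press. Origin: middle of its underside.
- tape: Bystander: white roll of tape lying flat, 80 across, 20 high, in front of the dial. Origin: centre of its underside.
- cards: Bystander: stack of black cards 55 x 90 x 14, in front of the lever. Origin: centre of its underside.
- mug: Bystander: white mug, 80 across, 90 high. Origin: centre of its underside.
- glue: Bystander: white bottle with a red cap, 48 across, 130 high. Origin: centre of its underside.
- prints: Bystander: stack of white prints 100 x 150 x 20. Origin: centre of its underside.
Not all that is in view belongs to the job. Of the things shaped like the book, the black one is meant.

How it is judged:
On the way, in this order (a step that is already met when the one before it is completed fails the run):
1. the dial is turned anticlockwise back to its end stop (value of joint dial below 0.12 rad), for 0.2 s.
2. the dial rests five clicks clockwise from the end stop (value of joint dial between 1.9744 and 2.2144 rad and contact force between the fingers and dial below 0.5 N), for 0.3 s.
3. with the dial at five clicks, the book lies flush against fence and guide (value of joint dial between 1.9744 and 2.2144 rad and x of book in the frame of bed_corner above -0.069 m and y of book in the frame of bed_corner above -0.079 m and z of book in the frame of bed_corner below 0.004 m and angle between the x axis of book and the x axis of press, either way round below 0.04 rad), for 0.2 s.
4. the lever is held all the way down with the dial set and the book flush (all of step 3 and value of joint lever above 0.5 rad), for 0.3 s.
At the end, for the whole second after the job is handed in: The dial rests at five clicks from its end stop (2.09 rad, within 0.12), the book lies flat on the bed, still, within 4 mm of the back fence and of the side guide and square to the press within 0.04 rad, and the lever is back up (below 0.06 rad) (all of step 3 and value of joint lever below 0.06 rad and linear speed of book below 0.01 m/s); the robot touches nothing.
It fails at once if the book is lifted more than 15 mm off the bed (z of book in the frame of bed_corner above 0.015 m).
It fails at once if one of the loose things around is moved by more than 30 mm (distance of any of loupe, marker, tape, cards, mug, glue, prints from where it was at the start of the episode above 0.03 m).
It also fails if it takes over 72 s, if anything falls off the work surface, if the arm or the gripper's body presses on something with over 40 N, if the wrist force passes 120 N, or if a joint passes its speed limit or range.

## Working session

There is one attempt and no reset: what is moved stays moved. The work goes in short steps, each a Python script; the robot and the scene stay as the last script left them, time stands still between calls to the robot, and variables do not carry over. Pictures are saved under pics/ and viewed, and the job is handed in when it is done.

```bash
ls; mkdir -p pics; python3 - <<'E'
from bench import manip
import cv2,numpy as np
for n in ["top","side"]:
    p,d=manip.grab_frame(n); cv2.imwrite(f"pics/{n}0.png",p[:,:,::-1]); np.save(f"{n}0.npy",d)
    c=manip.get_calibration(n); print(n,c)
for n in ["dial_peg","book","press","lever_grip","press_head","tape","cards","mug","glue","prints","marker","loupe"]:
    for cam in ["top","side"]:
        if cam=="side" and n not in("dial_peg","lever_grip","book"): continue
        print(cam,n,[(np.round(r["at"],3).tolist(),round(r["confidence"],2)) for r in manip.look_for(cam,n)[:3]])
print(manip.current_time())
E
```

```text
pics
top {'camera_matrix': array([[458.87276279,   0.        , 313.90249547],
       [  0.        , 458.87276279, 243.34187107],
       [  0.        ,   0.        ,   1.        ]]), 'R': array([[ 0.03000578, -0.99947546,  0.01218428],
       [-0.99062673, -0.03136086, -0.13294801],
       [ 0.13326039, -0.00808086, -0.99104812]]), 't': array([-0.02815163,  0.48549026,  1.02024624])}
side {'camera_matrix': array([[448.96914327,   0.        , 319.69185702],
       [  0.        , 448.96914327, 239.11110311],
       [  0.        ,   0.        ,   1.        ]]), 'R': array([[ 0.98275883, -0.18431599, -0.01458428],
       [-0.14582775, -0.72421274, -0.67398084],
       [ 0.11366333,  0.66448742, -0.73860485]]), 't': array([-0.47355066,  0.1438708 ,  1.0133078 ])}
top dial_peg [([0.521, -0.16, 0.053], 0.68)]
side dial_peg [([0.518, -0.169, 0.058], 0.64)]
top book [([0.243, 0.355, 0.016], 0.96), ([0.529, 0.03, 0.043], 0.76), ([0.519, -0.161, 0.049], 0.25)]
side book [([0.246, 0.346, 0.014], 0.7), ([0.531, 0.014, 0.043], 0.69), ([0.522, -0.167, 0.053], 0.66)]
top press [([0.587, 0.028, 0.031], 0.76)]
top lever_grip [([0.553, 0.211, 0.166], 0.71)]
side lever_grip [([0.585, 0.207, 0.141], 0.77)]
top press_head [([0.584, 0.03, 0.029], 0.92), ([0.676, 0.026, 0.133], 0.64)]
top tape [([0.363, -0.149, 0.019], 0.98)]
top cards [([0.38, 0.215, 0.014], 0.87)]
top mug [([0.492, 0.405, 0.048], 0.63)]
top glue [([0.585, -0.405, 0.084], 0.68), ([0.582, 0.029, 0.029], 0.63)]
top prints [([0.442, -0.46, 0.02], 0.68)]
top marker []
top loupe [([0.674, 0.029, 0.134], 0.76), ([0.521, -0.158, 0.053], 0.16)]
0.85
```

View pics/top0.png

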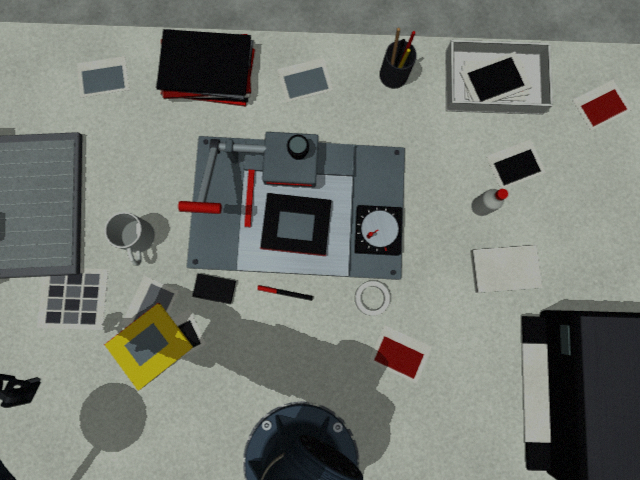

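View pics/side0.png

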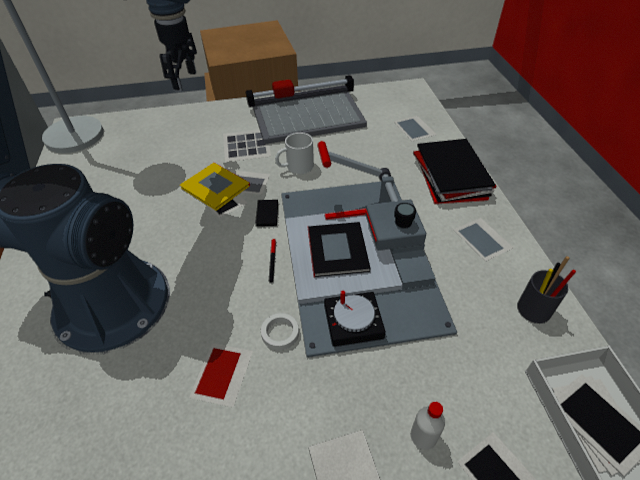

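The top view shows the press at px (195-405, 130-278). Things that could pass for the book are the black book on the bed (295,223), the yellow one (148,345), and the black stack (205,66). The one on the bed fits the description. The red peg is at (372,234) and the handle at (200,207). Next is a close crop.

```bash
python3 - <<'E'
import cv2
im=cv2.imread("pics/top0.png")
cv2.imwrite("pics/crop1.png",cv2.resize(im[125:285,180:340],None,fx=3.75,fy=3.75,interpolation=cv2.INTER_CUBIC))
cv2.imwrite("pics/crop2.png",cv2.resize(im[140:285,320:420],None,fx=4,fy=4,interpolation=cv2.INTER_CUBIC))
E
```

```text
(no output)
```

View pics/crop1.png

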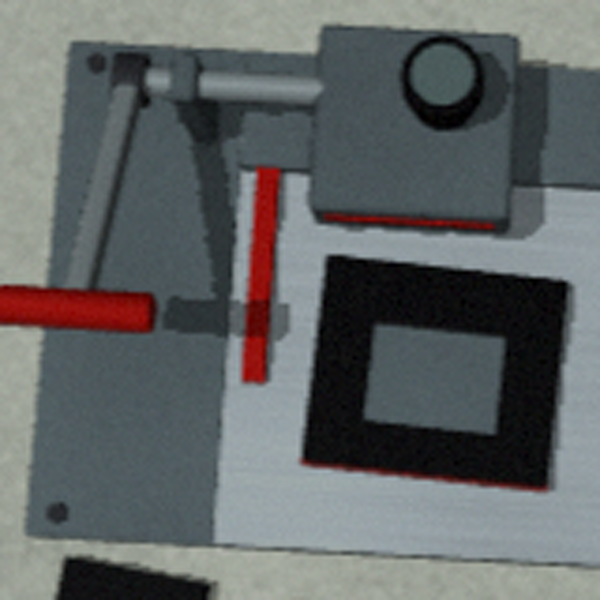

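View pics/crop2.png

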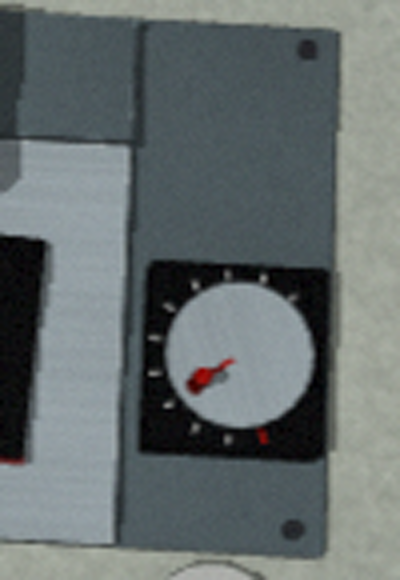

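The crops confirm the black book with its red spine edge on the bed, px (262-331,194-255). The dial centre is near (380,228), the peg near (372,234), and the red tick near (386,249). Next I fit the press pose.

```bash
cat > h.py <<'E'
import numpy as np, cv2
from bench import manip
from scipy.optimize import least_squares
def ray(cam,u,v,z):
    c=manip.get_calibration(cam);K,R,t=c["camera_matrix"],c["R"],c["t"]
    d=R.T@np.linalg.inv(K)@[u,v,1]; o=-R.T@t
    return o+d*(z-o[2])/d[2]
def proj(cam,X):
    c=manip.get_calibration(cam);K,R,t=c["camera_matrix"],c["R"],c["t"]
    p=(K@(R@np.asarray(X,float).T+t[:,None])).T
    return p[:,:2]/p[:,2:]
def pw(P,pose):
    P=np.asarray(P,float);c,s=np.cos(pose[2]),np.sin(pose[2])
    return P@np.array([[c,-s,0],[s,c,0],[0,0,1]]).T+[pose[0],pose[1],0]
E
python3 - <<'E'
from h import *
pts={'bedFL':((-130,125,30),(237.3,270.3)),'bedFR':((-130,-130,30),(349.3,276.3)),'bedBR':((105,-130,30),(353,175.8)),
'dial':((-20,-195,54),(380,228.5)),'guide':((-30,100,40),(251.5,227.1)),'h1':((35,-143,42),(357.5,205.5)),'h2':((35,-247,42),(402.5,207.5)),'h3':((-75,-247,42),(401.3,255)),'h4':((-75,-143,42),(355,252.5))}
P=np.array([v[0] for v in pts.values()])/1000;U=np.array([v[1] for v in pts.values()])
r=least_squares(lambda q:(proj("top",pw(P,q))-U).ravel(),[.58,.03,0],loss='soft_l1')
print(r.x); print(dict(zip(pts,np.round(proj("top",pw(P,r.x))-U,1).tolist())))
q=r.x
for n,p in dict(grip=(-18,185,171),corner=(105,100,30),head=(122,15,94)).items(): print(n,pw(np.array(p)/1000,q),proj("top",pw(np.array([p])/1000,q)))
# dial peg options
for k in range(11):
    a=np.deg2rad(200-24*k); b=np.array([[-20+32*np.cos(a),-195+32*np.sin(a),z] for z in(54,92)])/1000
    print(k,np.round(proj("top",pw(b,q)),1).tolist())
E
```

```text
[ 0.54573068  0.03235562 -0.02317568]
{'bedFL': [-0.4, 0.2], 'bedFR': [-0.7, 0.2], 'bedBR': [-0.1, 0.7], 'dial': [0.3, 0.3], 'guide': [-1.1, -0.0], 'h1': [0.3, -0.6], 'h2': [0.4, -0.2], 'h3': [0.2, -0.2], 'h4': [0.8, -0.2]}
grip [0.53202263 0.21772307 0.171     ] [[200.31441632 207.87189025]]
corner [0.65301984 0.12989554 0.03      ] [[255.06924227 171.10178332]]
head [0.66804552 0.04452441 0.094     ] [[290.65412903 157.42364727]]
0 [[384.7, 242.2], [387.6, 239.8]]
1 [[378.9, 242.7], [381.5, 240.3]]
2 [[373.3, 240.8], [375.7, 238.3]]
3 [[368.9, 236.8], [371.2, 234.2]]
4 [[366.5, 231.4], [368.7, 228.6]]
5 [[366.5, 225.6], [368.7, 222.6]]
6 [[368.9, 220.4], [371.2, 217.2]]
7 [[373.3, 216.6], [375.7, 213.3]]
8 [[378.8, 214.9], [381.5, 211.5]]
9 [[384.7, 215.6], [387.5, 212.3]]
10 [[389.7, 218.6], [392.8, 215.4]]
```

The fit residual is under 1 px. The predicted handle pixel (200,208) matches the picture, and the peg's red blob (367-378, 230-238) matches click 3. Next I cage the peg between the pads, with the jaw tangential.

```bash
cat >> h.py <<'E'
POSE=[0.54573068,0.03235562,-0.02317568]
def W(x,y,z): return pw(np.array([[x,y,z]])/1000.,POSE)[0]
def down(ang): # jaw axis at world angle ang
    y=np.array([np.cos(ang),np.sin(ang),0]);x=np.array([0,0,-1.]);return np.column_stack([x,y,np.cross(x,y)])
def pegpose(q,z,flip=0):
    a=np.deg2rad(200)-q
    return W(-20+32*np.cos(a),-195+32*np.sin(a),z),down(a+np.pi/2+POSE[2]+flip)
def f(): return np.round(manip.current_force(),1).tolist()
E
python3 - <<'E'
from h import *
C=np.deg2rad(24)
print(manip.current_tcp_rot().round(2).tolist())
for fl in(0,np.pi):
  for k in range(-1,7):
    j=manip.inverse_kinematics(*pegpose(k*C,62,fl)); print(fl,k,None if j is None else np.round(j,2).tolist())
b=np.array([ray("top",u,v,.044) for u,v in[(267.5,193),(332,200.5),(326.7,255.7),(260.8,248.5)]])
c,s=np.cos(-POSE[2]),np.sin(-POSE[2]);B=(b[:,:2]-POSE[:2])@np.array([[c,-s],[s,c]]).T*1000;print(B.round(1).tolist(),B.mean(0))
for p in [(-50,-10),(-60,-20)]: pass
E
```

```text
[[-0.0, 0.39, 0.92], [-0.0, 0.92, -0.39], [-1.0, -0.0, -0.0]]
0 -1 [-0.44, 0.56, 1.83, -0.0, 0.76, 0.38]
0 0 [-0.43, 0.54, 1.85, -0.0, 0.75, 0.82]
0 1 [-0.4, 0.53, 1.87, -0.0, 0.74, 1.26]
0 2 [-0.38, 0.53, 1.87, -0.0, 0.74, 1.7]
0 3 [-0.35, 0.54, 1.85, -0.0, 0.75, 2.15]
0 4 [-0.34, 0.56, 1.83, -0.0, 0.76, 2.58]
0 5 None
0 6 [-0.33, 0.59, 1.76, -0.0, 0.79, -2.86]
3.141592653589793 -1 [-0.44, 0.56, 1.83, -0.0, 0.76, -2.76]
3.141592653589793 0 [-0.43, 0.54, 1.85, -0.0, 0.75, -2.32]
3.141592653589793 1 [-0.4, 0.53, 1.87, -0.0, 0.74, -1.88]
3.141592653589793 2 [-0.38, 0.53, 1.87, -0.0, 0.74, -1.44]
3.141592653589793 3 [-0.35, 0.54, 1.85, -0.0, 0.75, -0.99]
3.141592653589793 4 [-0.34, 0.56, 1.83, -0.0, 0.76, -0.56]
3.141592653589793 5 [-0.33, 0.57, 1.79, -0.0, 0.77, -0.13]
3.141592653589793 6 [-0.33, 0.59, 1.76, -0.0, 0.79, 0.29]
[[50.8, 66.0], [41.5, -83.1], [-86.6, -77.2], [-78.4, 72.5]] [-18.21117522  -5.47120876]
```

```bash
python3 - <<'E'
from h import *
C=np.deg2rad(24);F=np.pi
p,R=pegpose(3*C,62,F)
manip.move_l([0.30,0.35,0.30],max_speed=.3)
manip.set_gripper(0.4)
manip.move_ptp([p[0],p[1],0.25],R)
manip.move_l([p[0],p[1],0.125],R)
pic,_=manip.grab_frame("side");cv2.imwrite("pics/s1.png",cv2.resize(pic[200:360,260:420,::-1],None,fx=3.5,fy=3.5))
print(f(),manip.current_time(),manip.current_ee_pos(),manip.current_grip_width())
E
```

```text
[0.9, 1.3, 0.7] 5.1417 [ 0.50263716 -0.1365625   0.1259156 ] 0.4014793064196507
```

View pics/s1.png

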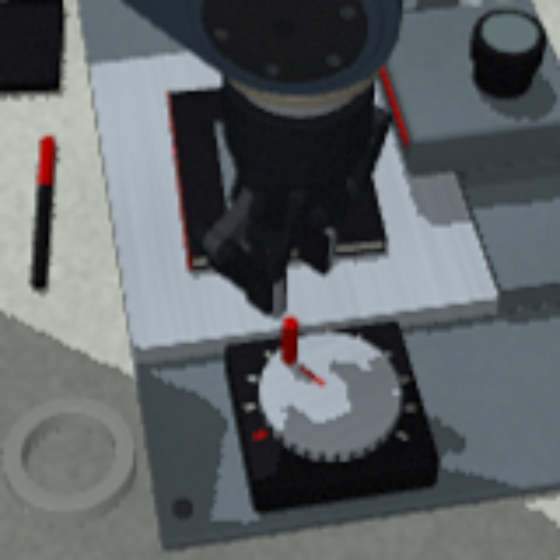

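The side crop shows the peg upright from (289,360) to (290,320), with the open fingers above it. I check the projected peg against that before descending.

```bash
python3 - <<'E'
from h import *
C=np.deg2rad(24);F=np.pi
for k in(2,3,4): print(k,((proj("side",np.array([pegpose(k*C,z)[0] for z in(54,92)]))-[260,200])*3.5).round().tolist())
E
```

```text
2 [[272.0, 376.0], [273.0, 338.0]]
3 [[283.0, 359.0], [284.0, 322.0]]
4 [[301.0, 349.0], [302.0, 311.0]]
```

Click 3 is confirmed. The offset is about 1.5 px, within calibration error. I descend, close to a loose cage and turn anticlockwise.

```bash
python3 - <<'E'
from h import *
C=np.deg2rad(24);F=np.pi
p,R=pegpose(3*C,63,F)
manip.move_l(p,R,max_speed=.08); print(f())
manip.set_gripper(0.2,20); print("closed",f(),manip.current_grip_width())
for k in (2.5,2,1.5,1,.5,0,-.1):
    p,R=pegpose(k*C,63,F); manip.move_l(p,R,max_speed=.06); print(k,f(),np.round(manip.current_ee_pos()-p,4).tolist())
print(manip.current_time())
manip.dwell(.3)
pic,_=manip.grab_frame("side");cv2.imwrite("pics/s2.png",cv2.resize(pic[200:360,260:420,::-1],None,fx=3.5,fy=3.5))
E
```

```text
[-1.1, -0.0, -0.3]
closed [-0.1, -0.3, -0.4] 0.20114451840004757
2.5 [2.4, 1.1, 0.3] [0.0003, -0.0, 0.0002]
2 [-0.2, -0.6, -0.1] [-0.0001, 0.0001, -0.0001]
1.5 [2.7, 1.5, -0.5] [0.0001, 0.0002, 0.0]
1 [-1.4, 0.2, -0.2] [-0.0001, 0.0001, -0.0001]
0.5 [0.9, 2.3, -0.6] [-0.0001, 0.0003, -0.0001]
0 [-0.5, -0.1, 0.0] [-0.0, 0.0, -0.0]
-0.1 [0.5, -0.2, 0.8] [-0.0001, 0.0001, -0.0]
8.775
```

View pics/s2.png

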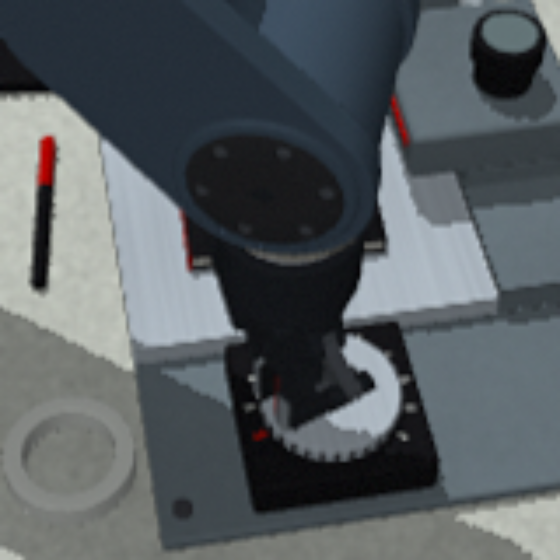

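The forces peaked at the three half-clicks and dropped to zero between them, so the dial is back at 0. I feel for the end stop gently, then turn five clicks clockwise.

```bash
python3 - <<'E'
from h import *
C=np.deg2rad(24);F=np.pi
for k in (-.15,-.2,-.25,-.3,-.35,-.4,-.45):
    p,R=pegpose(k*C,63,F); manip.move_l(p,R,max_speed=.03); ff=f(); print(k,ff)
    if np.hypot(ff[0],ff[1])>5: break
manip.dwell(.3); print(f())
for k in (0,.5,1,1.5,2,2.5,3,3.5,4,4.5,5):
    p,R=pegpose(k*C,63,F); manip.move_l(p,R,max_speed=.06); print(k,f())
manip.set_gripper(0.45); manip.dwell(.2); print(f())
p[2]=.2; manip.move_l(p,R,max_speed=.2)
print(manip.current_time())
manip.move_l(W(-140,-5,170),R,max_speed=.25)
for c in("top","side"):
    pic,_=manip.grab_frame(c);cv2.imwrite(f"pics/{c}3.png",pic[:,:,::-1])
pic=cv2.imread("pics/side3.png");cv2.imwrite("pics/s3.png",cv2.resize(pic[200:360,260:420],None,fx=3.5,fy=3.5))
for k in(4,5,6): print(k,((proj("side",np.array([pegpose(k*C,z)[0] for z in(54,92)]))-[260,200])*3.5).round().tolist())
E
```

```text
-0.15 [1.0, -0.2, 0.3]
-0.2 [0.7, 0.2, -0.6]
-0.25 [-0.5, -0.5, 0.9]
-0.3 [0.2, 2.5, 0.7]
-0.35 [0.0, 6.2, 2.1]
[-0.8, 6.3, 1.0]
0 [-0.4, -0.1, 0.3]
0.5 [0.8, -1.1, 0.7]
1 [0.0, -0.5, 0.2]
1.5 [-0.2, -1.7, -0.7]
2 [-0.1, 1.0, -0.2]
2.5 [-0.4, -1.4, 0.4]
3 [0.1, 0.6, 0.8]
3.5 [-2.0, -1.2, 0.3]
4 [0.3, -0.1, 0.8]
4.5 [-2.0, -0.8, 0.8]
5 [-0.6, 0.1, -0.1]
[0.1, -0.6, -0.1]
15.9333
4 [[301.0, 349.0], [302.0, 311.0]]
5 [[322.0, 345.0], [325.0, 307.0]]
6 [[344.0, 349.0], [347.0, 311.0]]
```

View pics/s3.png

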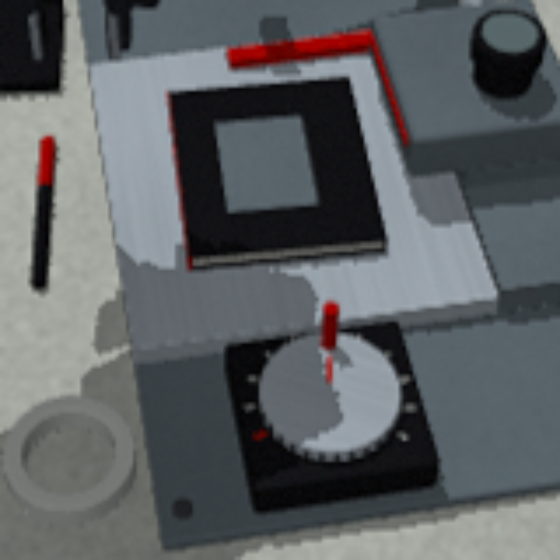

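View pics/top3.png

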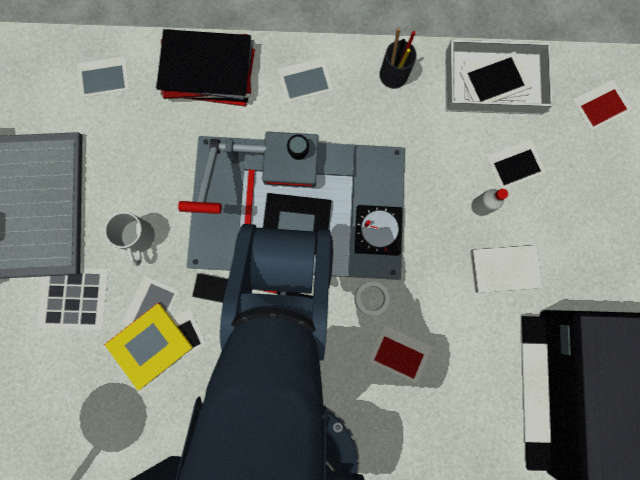

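The peg is at crop (330,345)-(331,305), with the same +6 px offset as before, so the dial rests at click 5 exactly as projected. Next I push the book in x with open fingers (two contacts) on its front edge.

```bash
cat >> h.py <<'E'
def best(p,ang):
    c=[(down(a),manip.inverse_kinematics(p,down(a))) for a in(ang,ang+np.pi)]
    q=np.array(manip.current_qpos()); c=[(R,j) for R,j in c if j is not None]
    return min(c,key=lambda t:abs(np.array(t[1])-q).max())[0]
def stepdown(x,y,zs,R,lim=4):
    f0=np.array(manip.current_force())
    for z in zs:
        manip.move_l(W(x,y,z),R,max_speed=.04); d=np.array(manip.current_force())-f0
        if d[2]>lim: manip.move_l(W(x,y,z+2.5),R,max_speed=.04); print("touch",z); return z+2.5
    return z
E
python3 - <<'E'
from h import *
R=best(W(-115,-5,100),POSE[2]+np.pi/2)
manip.move_l(W(-115,-5,110),R,max_speed=.15); manip.set_gripper(1.0)
manip.move_l(W(-115,-5,45),R,max_speed=.1)
z=stepdown(-115,-5,[35,30,26,23,21],R); print("z",z,f())
pic,_=manip.grab_frame("side");cv2.imwrite("pics/s4.png",cv2.resize(pic[150:330,240:440,::-1],None,fx=3.5,fy=3.5))
print(manip.current_time())
E
```

```text
z 21 [0.7, -0.5, 0.4]
21.35
```

View pics/s4.png

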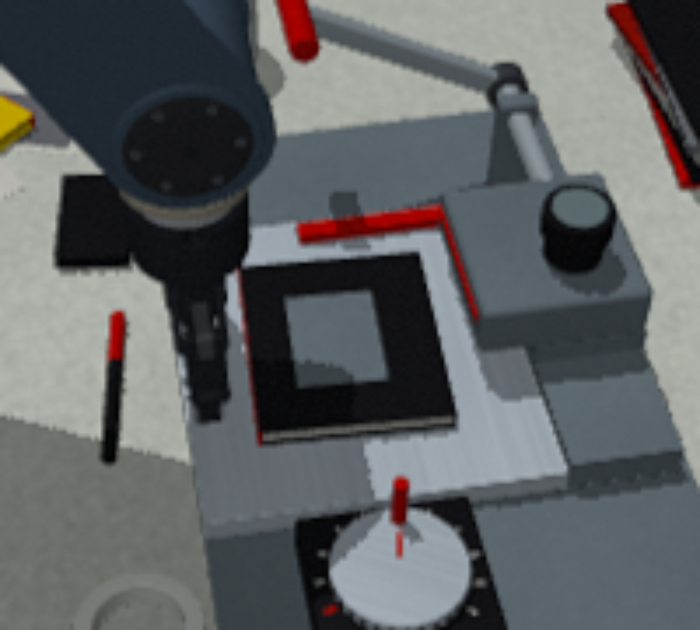

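The fingers stand at the bed in front of the book's red spine edge (fingertip at crop (208,415)), with no bed contact. Now I push.

```bash
python3 - <<'E'
from h import *
R=manip.current_tcp_rot();f0=np.array(manip.current_force())
for x in [-90,-75,-60,-50,-45]+list(np.arange(-43,-24,1.5)):
    manip.move_l(W(x,-5,21),R,max_speed=.06 if x<-44 else .03); d=np.array(manip.current_force())-f0
    print(x,np.round(d,1).tolist())
    if abs(d[0])>7: break
manip.move_l(W(x-15,-5,21),R,max_speed=.1)
manip.move_l(W(x-15,-5,100),R,max_speed=.2)
pic,_=manip.grab_frame("side");cv2.imwrite("pics/s5.png",cv2.resize(pic[150:330,240:440,::-1],None,fx=3.5,fy=3.5))
print(manip.current_time())
E
```

```text
-90 [-0.1, 0.2, -0.6]
-75 [-0.3, 0.9, -0.2]
-60 [-0.0, -0.3, -0.4]
-50 [-0.3, 0.1, 0.4]
-45 [0.3, -0.4, -0.2]
-43.0 [0.3, -0.8, -1.0]
-41.5 [0.1, -0.1, 0.4]
-40.0 [-0.9, -0.7, -0.1]
-38.5 [-0.8, 0.4, -0.2]
-37.0 [-0.4, 0.2, -0.1]
-35.5 [-0.0, 0.2, 0.0]
-34.0 [-6.6, 0.5, 3.8]
-32.5 [-14.0, 0.8, 8.5]
26.175
```

View pics/s5.png

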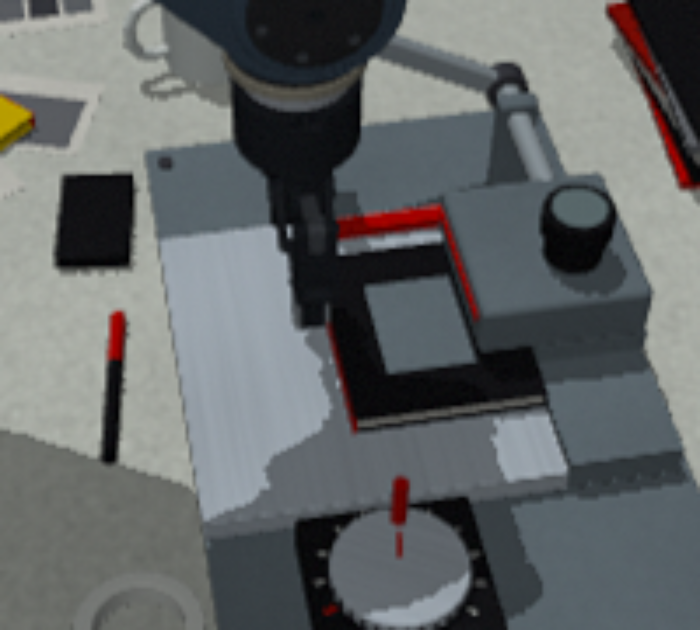

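The book now stops against the fence: contact came at TCP x≈-35, where -36 was expected. Next I push in y from the dial side. The gripper is half open and kept clear of the peg and head.

```bash
python3 - <<'E'
from h import *
X=25
R=best(W(X,-101,120),POSE[2])
manip.set_gripper(0.5)
manip.move_l(W(-50,-80,150),R,max_speed=.2)
manip.move_l(W(X,-101,120),R,max_speed=.2)
manip.move_l(W(X,-101,48),R,max_speed=.12)
z=stepdown(X,-101,[40,36,33,31,29.5,28],R,3); print("z",z,f(),manip.current_grip_width(),manip.current_time())
f0=np.array(manip.current_force())
for y in [-90,-80,-75,-70]+list(np.arange(-68,-51,1.5)):
    manip.move_l(W(X,y,z),R,max_speed=.06 if y<-69 else .03); d=np.array(manip.current_force())-f0
    print(y,np.round(d,1).tolist())
    if np.hypot(d[0],d[1])>7: break
manip.move_l(W(X,y-12,z),R,max_speed=.1)
manip.move_l(W(X-5,y-12,120),R,max_speed=.2)
manip.move_l(W(-110,-60,120),R,max_speed=.3)
for c in("top","side"):
    pic,_=manip.grab_frame(c);cv2.imwrite(f"pics/{c}6.png",pic[:,:,::-1])
pic=cv2.imread("pics/side6.png");cv2.imwrite("pics/s6.png",cv2.resize(pic[150:330,240:440],None,fx=3.5,fy=3.5))
print(manip.current_time())
E
```

```text
touch 28
z 30.5 [-0.5, 0.7, -0.6] 0.5010256726238889 31.55
-90 [1.2, -0.4, 0.6]
-80 [0.3, -0.6, 1.1]
-75 [0.9, -1.0, 0.8]
-70 [0.1, -1.1, 1.2]
-68.0 [1.0, -1.8, 1.3]
-66.5 [0.4, -1.1, 1.2]
-65.0 [0.9, -0.9, 0.5]
-63.5 [1.9, -1.1, 0.4]
-62.0 [0.6, -1.3, 0.6]
-60.5 [-0.3, -5.5, 0.3]
-59.0 [-2.2, -17.6, -0.4]
36.0
```

View pics/s6.png

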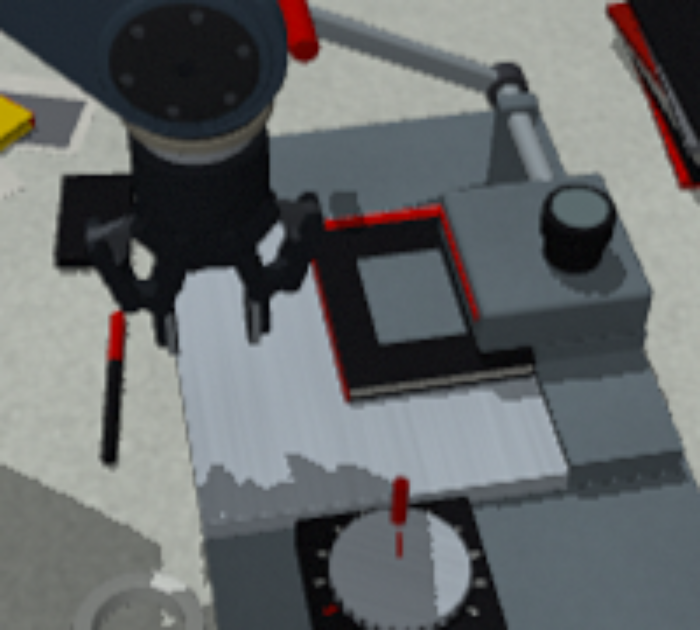

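The book stopped against the guide at TCP y≈-61, as expected. One more gentle x push will make sure it still touches the fence.

```bash
python3 - <<'E'
from h import *
R=best(W(-70,25,100),POSE[2]+np.pi/2)
manip.move_l(W(-70,25,100),R,max_speed=.25)
manip.move_l(W(-60,25,30.5),R,max_speed=.15)
f0=np.array(manip.current_force())
for x in [-45]+list(np.arange(-40,-28,1)):
    manip.move_l(W(x,25,30.5),R,max_speed=.05); d=np.array(manip.current_force())-f0
    print(x,np.round(d,1).tolist())
    if np.hypot(d[0],d[1])>5: break
manip.move_l(W(x-15,25,30.5),R,max_speed=.1)
manip.move_l(W(-110,25,150),R,max_speed=.25)
manip.set_gripper(0)
manip.move_l(W(-130,0,230),R,max_speed=.25)
for c in("top","side"):
    pic,_=manip.grab_frame(c);cv2.imwrite(f"pics/{c}7.png",pic[:,:,::-1])
pic=cv2.imread("pics/side7.png");cv2.imwrite("pics/s7.png",cv2.resize(pic[150:330,240:440],None,fx=3.5,fy=3.5))
print(((proj("side",np.array([W(-25,100,44),W(-25,-50,44),W(105,-50,44)]))-[240,150])*3.5).round().tolist())
print(manip.current_time())
E
```

```text
-45 [0.6, -0.1, 1.3]
-40 [0.8, 0.5, 0.4]
-39 [1.4, 0.9, 0.3]
-38 [0.8, -0.4, 0.7]
-37 [0.7, 0.8, 1.0]
-36 [0.9, 0.3, -0.1]
-35 [0.9, 0.2, -0.4]
-34 [-4.0, -0.2, 4.5]
-33 [-8.7, -0.1, 7.2]
[[300.0, 231.0], [339.0, 389.0], [532.0, 363.0]]
42.85
```

View pics/s7.png

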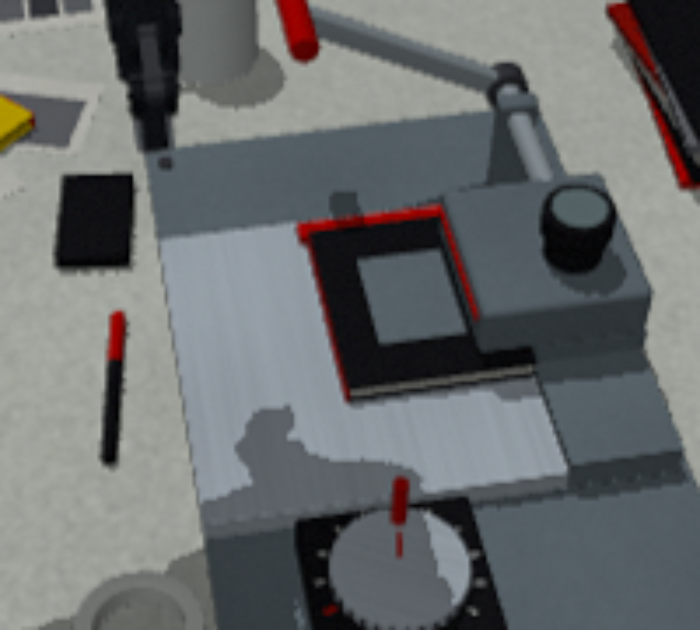

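The book lies in the corner. Its front edge runs from (312,235) to (348,398), against a projected (300,231) to (339,389), which is the same camera offset as on the peg. The dial is still at 5. Now the lever, with shut fingers following its arc.

```bash
python3 - <<'E'
from h import *
def H(t,dz=11):
    a=np.arctan2(86,-158)+t; return W(140+179.9*np.cos(a),185,85+179.9*np.sin(a)+dz)
R=best(H(0,40),POSE[2]+np.pi/2)
for t in(0,.3,.57): assert manip.inverse_kinematics(H(t),R) is not None
manip.move_l(H(0,50),R,max_speed=.25); manip.move_l(H(0,14),R,max_speed=.1)
f0=np.array(manip.current_force())
for t in [0,.05,.1,.2,.3,.4,.45,.5,.53,.55,.56,.57,.58,.59,.6]:
    manip.move_l(H(t),R,max_speed=.08); d=np.array(manip.current_force())-f0; print(t,np.round(d,1).tolist())
    if d[2]>20: break
pic,_=manip.grab_frame("side");cv2.imwrite("pics/s8.png",cv2.resize(pic[100:300,240:440,::-1],None,fx=3,fy=3))
manip.dwell(.6); print(f(),manip.current_time())
for u in (.45,.3,.15,0): manip.move_l(H(u),R,max_speed=.08); print(u,f())
manip.move_l(H(0,60),R,max_speed=.15)
manip.move_l(W(-130,60,260),R,max_speed=.25)
for c in("top","side"):
    pic,_=manip.grab_frame(c);cv2.imwrite(f"pics/{c}9.png",pic[:,:,::-1])
pic=cv2.imread("pics/side9.png");cv2.imwrite("pics/s9.png",cv2.resize(pic[120:330,240:440],None,fx=2.8,fy=2.8))
print(manip.current_time())
E
```

```text
0 [-0.6, -0.0, 0.0]
0.05 [-1.9, -1.4, 5.5]
0.1 [-2.7, -0.2, 5.2]
0.2 [-4.2, 1.4, 6.7]
0.3 [-4.4, 1.8, 6.7]
0.4 [-3.4, 0.4, 6.8]
0.45 [-2.2, -0.5, 7.5]
0.5 [-2.3, 0.5, 7.3]
0.53 [-2.1, 0.5, 8.1]
0.55 [-2.1, 0.3, 7.8]
0.56 [-5.5, 1.3, 14.8]
0.57 [-12.5, -1.4, 32.4]
[-11.7, -2.1, 32.4] 48.4333
0.45 [2.6, 0.4, 6.6]
0.3 [3.6, 0.4, 5.6]
0.15 [3.3, 0.5, 3.3]
0 [0.3, -0.0, 3.7]
51.7083
```

View pics/s8.png

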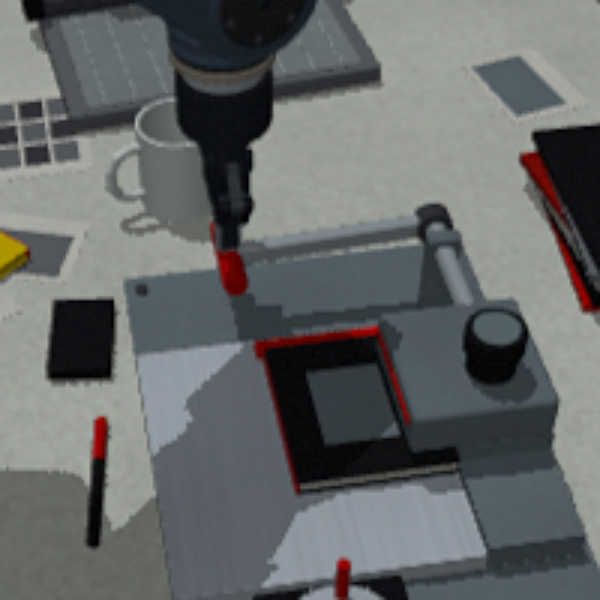

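View pics/s9.png

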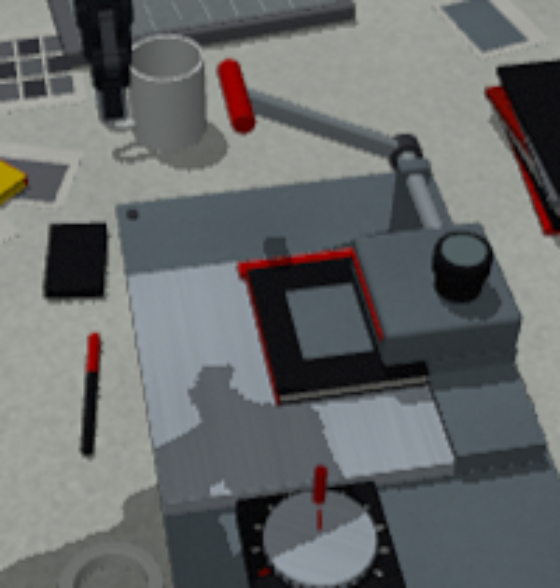

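The lever reached its stop (force rose sharply at 0.56 rad) and was held there. It is now back up at crop (236,95). The book is still in the corner, the dial is at 5, and the arm is clear. I hand in.

```bash
python3 - <<'E'
from h import *
print(f(),manip.current_time()); manip.sign_off()
E
```

```text
[-0.3, -0.3, -0.3] 51.7083
the job is handed in; nothing more can be done
```

The press is set up and the black photo book is stamped. I handed the job in at 51.7 s of the 72 s; the hand-in gives no verdict.

- **Dial:** I turned it from click 3 back to the end stop, where the fingers felt about 6 N, then five clicks clockwise. I felt each click pass, and the side picture shows the peg where click 5 should be.
- **Book:** I slid it against the fence, then the guide, then gave the fence one more gentle push. Each time it stopped within 2 mm of where I expected. It stayed on the bed throughout.
- **Lever:** I pressed it to its stop, where the vertical force rose to 32 N at about 0.57 rad. I held it 0.6 s and followed it back up.

The last picture shows the lever raised, the book in the corner, the dial at click 5 and the arm clear. The loose things visible in it had not moved. The glue and the prints were outside that crop, and I did not check them after the last moves.

One check disagreed slightly: the side camera shows everything about 2–3 px off the pose I fitted from the top camera. The same offset appeared on the peg before and after turning and on the book, so I put it down to camera calibration, and the contact forces agreed with the fitted pose.

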